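Pin the crank onto the fruit strainer

TASK

The fruit strainer's crank sits a little too far out on its square shaft. Take the hitch pin from the wooden stand, push it down through the crank hub with its wire loop towards the free end of the shaft, feel lightly for the shaft's own cross hole by easing the crank inwards with the pin (never force it), and push the pin fully home. Then let go and swing the sprung loop down over the end of the shaft until it snaps shut, leaving the jam jar, plate and mug where they stand.

Things in the scene. Friction and masses are not known exactly. Their poses are not given: they have to be found in the camera images.
- pin_grip (a point): Point to grip on the loose steel hitch pin (70 g): on its axis, in an upright grip 14 x 14 mm square (flats face the pin's x and y), 31 mm above the underside of the shoulder; the grip spans 5 to 42 mm above that. Axes: z up along the pin, x the way the open loop points. Keep fingertips 10 mm or more above the shoulder's underside, clear of the loop
- pin_shoulder (a point): Centre of the underside of the pin's round shoulder (18 mm diameter), which rests on the stand, later on the hub's top; same axes as pin_grip. Below it hangs the round shank, 8 mm diameter and 41 mm long, whose last 9 mm taper to a 3 mm blunt tip
- loop (a joint): Angle of the pin's U-shaped wire loop (4 mm wire, 46 mm wide over all) about an axle along the pin's y, 7 mm above the shoulder's underside: 0 = open, level, pointing along the pin's +x; grows as it swings down; 1.5 rad = shut, hanging below. An over-centre spring holds it open below 0.6 rad (3.5 N down on the bar starts it, then less) and snaps it shut beyond
- loop_bar (a point): Middle of the loop's cross bar, 52 mm from the loop's axle
- stand_hole (a point): Mouth of the 10 mm through hole in the fixed wooden stand (85 x 70 x 50 mm high) in which the pin is parked at the start; z up
- hub_hole (a point): Mouth of the 10 mm upright hole in the top of the crank's square steel hub (31 x 31 mm, top about 145 mm above the worktop). z up, x along the shaft to its free end. The hub reaches 12 mm ahead (+x) and 30 mm behind; walls 5 mm thick, same hole in the bottom wall. It slides along x with 2 N of friction, cannot turn, and can go 8 mm too far in. Crank arm and knob hang below its rear end
- mill: Fixed fruit strainer, hopper up to 240 mm high and 100 mm behind the hub's hole; origin on the worktop under it, x along the shaft. The 20 mm square shaft inside the hub (its top 5.5 mm below the hub's top) has a 10 mm upright cross hole, hidden under the hub, 6 to 22 mm nearer to the strainer than the hub's hole is at the start; the shaft ends 27 mm beyond its hole
- jar: Loose jam jar, 68 mm diameter, 105 mm high, origin under its centre; leave it alone
- plate: Loose white plate, 200 mm diameter, with toast and knife, up to 25 mm high, origin under its centre; leave it alone
- mug: Loose mug, 80 mm diameter, 90 mm high, origin under its centre; leave it alone

How it is judged:
By the outcome, as a careful person would: the job done as asked, in the order asked, and still so for the second after the job is handed in, with the robot touching nothing.
It also fails if it takes over 70 s, if anything falls off the work surface, if the arm or the gripper's body presses on something with over 40 N, if the wrist force passes 120 N, or if a joint passes its speed limit or range.

ROBOT

A 6-joint arm with a two-finger parallel gripper is mounted at the origin on the work surface. World frame = base frame: x ahead of the robot, y to its left, z up, the work surface at z = 0. Lengths are in m, angles in rad, forces in N, time in s.
With the tool pointing down it reaches from about 0.425 to 0.925 m from the base axis. Payload 12.5 kg.
Tool frame: the origin (TCP) lies midway between the tips of the shut fingers; the grasp point (between the pads) lies 19 mm behind it; x points along the fingers, y is the direction in which the jaws open and shut, and the axes are right-handed (so a half turn about x gives the same grasp; the last joint's range is limited). The gripper opens to 85 mm and grips with 20 to 120 N. Pads are 22 mm wide; open, the fingers measure 114 mm over their backs; the gripper's body (76 mm by 85 mm) begins 54 mm behind the grasp point. The pads swing forward as they close: fully open they stand 13 mm farther back than shut.
Start: joints at [0.999, 0.491, 1.559, -0, 1.092, -0.106], TCP at [0.281, 0.558, 0.231] pointing down, gripper open.
Joint ranges: [-3.1, 3.1], [-0.84, 2.19], [0.05, 2.79], [-1.13, 4.28], [0.06, 2.93], [-2.69, 2.69]. Speed limits (rad/s): [2.22, 2.22, 2.79, 3.14, 3.14, 3.14].

INTERFACE

Orientations are given as a unit quaternion [w, x, y, z].
In Python, from plant import sense, grab_frame, camera_info, finish_job gives the robot as it stands. The module is installed in compiled form; this text tells all that it offers.
- The arm moves only by the tool arm_command, never from a script. Its argument "plan" is a list of rows, each a list of 3 entries, a list of its own where there are three numbers: the shift along the tool's x, y, z in mm, then the turn, a rotation vector about the tool's x, y, z in degrees, then the gripper command: -1 is shut, 1 is fully open, values between are in proportion. A call has exactly 5 rows; each row is the pose to reach, as a shift and turn from the pose commanded when the call began, along the tool's axes at that moment; what a row does not reach only later rows make up. A row lasts 1/8 s, in which the tool goes at most 62.5 mm and 10.7 degrees, less where a joint would pass 70% of its speed; a pose out of reach is approached as far as the arm can. A call with a gripper value outside its range is refused whole. The fingers move at their own pace and stop on an object; "grip_force" is the grip in N (left out, the last holds). Time passes only in rows, so rows that repeat a pose let the fingers close, or fill a call up. It gives the time, the measured TCP pose, the force and the opening at its end, in the units of the state.
- sense(): the state, without advancing time (a new reading comes with each control period).
- grab_frame(name): name is "scene" or "top"; returns (picture, depth): 384x512x3 uint8, red, green, blue; 384x512 float32, m along the optical axis (not along the pixel's ray), 0 where there is no reading.
- camera_info(name): a dict with "fx", "fy", "cx", "cy" (pixels), "extrinsics" (4x4, takes a point from world to camera coordinates). Camera axes: x right, y up, looking along -z (the intrinsics and any distortion apply to the point x, -y, -z); pixel columns grow to the right and rows downward; lengths in m; the calibration is good to about 2 mm. A picture is of the moment at which its call begins. camera_info takes no time and is no camera call.
- finish_job(): hands the job in, once; it reports no verdict.
The state is a dict: "time_s": time; "joint_pos": joint angles; "joint_velocities": joint speeds; "effort": joint torques, N m; "tcp_pos": TCP position; "eef_rot": TCP orientation; "force": force on the tool from outside, world axes, zero at the start; "moment": the same for the moment, N m; "gripper_width": finger opening in m.
Only numpy, scipy, OpenCV 4.12 (cv2) and the standard library are available. Lean on these libraries where they do the work, as an engineer would, in place of code of your own. Each camera call takes 0.05 s, during which the arm holds its last target. There are 200 camera calls.

## Working session

There is one attempt and no reset: what is moved stays moved. The work goes in short steps, Python scripts to look and compute and a tool call to move; the robot and the scene stay as the last step left them, time stands still between calls to the robot, and variables do not carry over. Pictures are saved under pics/ and viewed, about 8 in all and at most 12, crops included, and the job is handed in when it is done.

Besides the shell and the picture viewer there is one more tool, called after "Call:" by a JSON object that holds its "name" and its "arguments". arm_command: Moves the arm, as the interface text tells. Its arguments: {"type":"object","properties":{"plan":{"type":"array"},"grip_force":{"type":"number"}},"required":["plan"]}

```bash
mkdir -p pics
cat > h.py <<'E'
import numpy as np, cv2
from plant import sense, grab_frame, camera_info, finish_job
def snap(n,name):
    im,d=grab_frame(n); np.savez('pics/'+name+'.npz',im=im,d=d)
    cv2.imwrite('pics/'+name+'.png',im[:,:,::-1]); return im,d
def pts(n,d):
    c=camera_info(n); E=np.array(c['extrinsics']); v,u=np.mgrid[:384,:512]
    P=np.stack([(u-c['cx'])/c['fx']*d,-(v-c['cy'])/c['fy']*d,-d],-1)
    return (P-E[:3,3])@E[:3,:3]
def proj(n,p):
    c=camera_info(n); E=np.array(c['extrinsics']); q=E[:3,:3]@np.array(p)+E[:3,3]
    return c['cx']+c['fx']*q[0]/-q[2], c['cy']+c['fy']*-q[1]/-q[2]
def ray(n,u,v,z):
    c=camera_info(n); E=np.array(c['extrinsics']); R=E[:3,:3]; o=-R.T@E[:3,3]
    r=R.T@np.array([(u-c['cx'])/c['fx'],-(v-c['cy'])/c['fy'],-1]); return o+r*(z-o[2])/r[2]
E
python3 - <<'E'
from h import *
for n in('scene','top'):
    snap(n,n+'0'); c=camera_info(n);print({k:c[k] for k in c if k!='extrinsics'}); E=np.array(c['extrinsics']);print(-E[:3,:3].T@E[:3,3], E[2,:3])
a=[cv2.imread(f'pics/{n}0.png') for n in('scene','top')]
print(sense())
E
```

```text
{'fx': 428.99975811529976, 'fy': 428.99975811529976, 'cx': 253.97485148639328, 'cy': 188.6340729331802}
[1.31176305 0.3396115  0.62462354] [0.78555791 0.26107365 0.56101632]
{'fx': 467.6187612703494, 'fy': 467.6187612703494, 'cx': 254.7663277552328, 'cy': 191.16158574656566}
[0.43589399 0.09893017 1.37967601] [-0.12361062 -0.00830429  0.99229605]
{'time_s': 0.1, 'joint_pos': array([ 9.99368886e-01,  4.91490322e-01,  1.55938942e+00, -2.89488190e-05,
        1.09171441e+00, -1.05620021e-01]), 'joint_velocities': array([-0.00097284, -0.00038005, -0.00016197,  0.00081187, -0.00085598,
       -0.00139134]), 'effort': array([ 3.47686015e-03, -6.19444299e+01, -2.62032419e+01, -5.76910952e-05,
        2.90422533e-03,  5.24826774e-06]), 'tcp_pos': array([0.28060137, 0.5582416 , 0.23079143]), 'eef_rot': array([ 0.6879071 ,  0.16286132,  0.68812515, -0.16353532]), 'force': array([0.44725355, 0.40445753, 0.23345101]), 'moment': array([ 0.00046985, -0.02985478, -0.01317958]), 'gripper_width': 0.08507613309202341}
```

View pics/scene0.png

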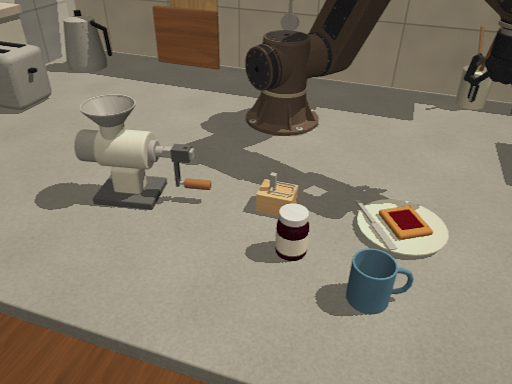

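View pics/top0.png

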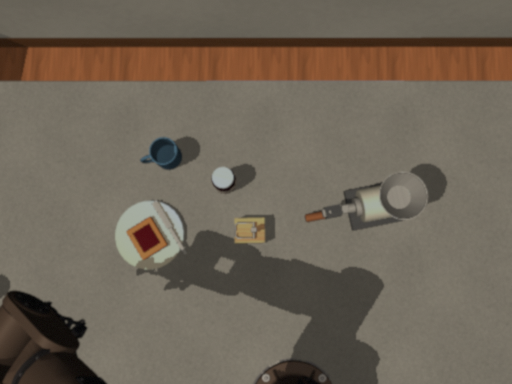

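Scene view: the mill is at left with its hub near (183,153). The stand and pin are at (275,190), with the jar (292,232), plate and mug around it. Top view: stand at (250,230), hub near (333,212). Next I'll zoom in on these two.

Run:
```python
from h import *
S=cv2.imread('pics/scene0.png');T=cv2.imread('pics/top0.png')
f=lambda a,u,v,w,h,k:cv2.resize(a[v:v+h,u:u+w],None,fx=k,fy=k,interpolation=cv2.INTER_CUBIC)
r1=np.hstack([f(S,150,130,64,48,6.2)[:297,:396],f(S,250,170,64,48,6.2)[:297,:396]])
r2=np.hstack([f(T,300,190,64,48,6.2)[:297,:396],f(T,222,206,64,48,6.2)[:297,:396]])
cv2.imwrite('pics/z.png',np.vstack([r1,r2]))
ds=np.load('pics/scene0.npz')['d'];P=pts('scene',ds)
dt=np.load('pics/top0.npz')['d'];Q=pts('top',dt)
for n,A,u0,v0 in(('s-hub',P,160,140),('t-stand',Q,222,210),('t-hub',Q,300,195)):
    print(n)
    for v in range(v0,v0+40,4): print(v,' '.join('%4d'%(1000*A[v,u,2]) for u in range(u0,u0+52,3)))
```

```text
s-hub
140   -1    0   -1    0   -1    0    0   -1    0    1   -1    0    0    0    0    0    0   -2
144   -1    0    1    0    1  145  145  146  145    0   -2    0    0    0    0   -2    0   -2
148  143  140  139  137  145  145  143  144  142  144  139    0    0   -1    0    0    0   -2
152  134  132  132  135  139  139  140  140  141  140  137  129    0    3    1   -2    0    0
156  123  123  122  124  128  128  130  130  131  131  129  120    0   -1    0    2    0    1
160    0   -1  624   -1  118  117  118  119  120  122    0    0   -1    0    0   -1    0   -1
164    0    1    0    0   -1  104   97    0    0    2    1    0    0    0   -3    1    0    0
168    0    0    0   -1    1   93   88    0    0   -2   -1    0   -1    0   -1    0    0    0
172    0   -1   -1    0    0   83   76    1    0   -1    0    0   -1    0   -2   -1    0    0
176    0   -1    0    0    0   69   68    0    0    0    0    0    2   -1    0    0    0   -1
t-stand
210   -1    0    0 1379   -4    2    4    0   -2   -1    1   -1   -4   -1    0    3    5    1
214   -1    0    0    0   -4    2    0    0    3    
[... 1039 characters left out ...]
-1    2   -1 1379    2   -2    4   25  133
207   -4    0    1    0   -1   -2   -2   -2  147  145  144  142  144  145  141  134  142  142
211    3    0    0    4    0   -5    3  124  135  147  138  146  142  142  136  137  138  137
215   -2   -2   56   58   58   57   56   59  144  143  146  146  146  146    4    4   10   20
219    1    0   60   59   59   53   55   46    0    0    0    2   -2    3    3   -2    5   15
223    1    3   -3    5    0   -4   -8   -1    3    9    4   -7   -2    1    5    6    0   18
227   -3   -6    4    2    0    0   -4   -4    0    1    1    0   -2    0   -2    0    3   10
231    2    0    3    4   -2    0    1   -3   -2   -2    0    5   -5   -3    0    1    1   -1
```

View pics/z.png

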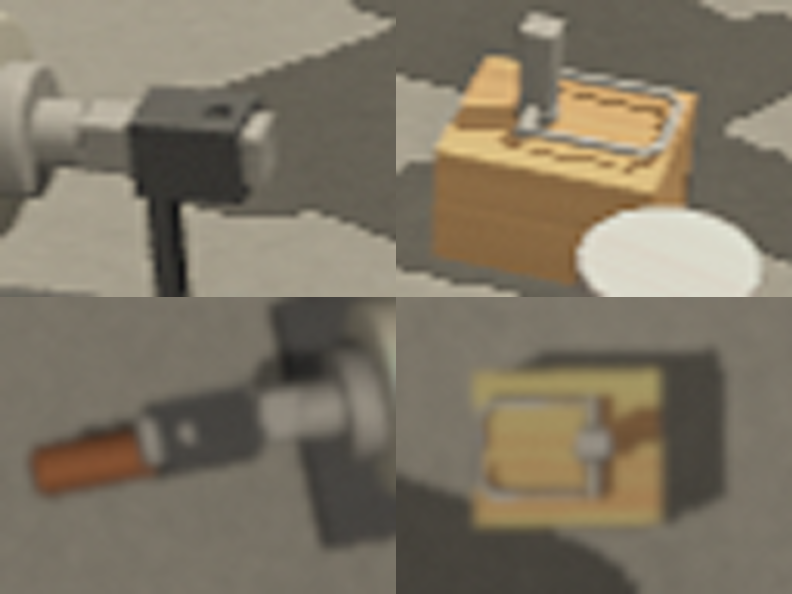

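Zoomed: the pin's loop points to the left in the top view, about world +y, which is also roughly the way the shaft's free end points. In the top view, the hub hole is at about (330.3,211.8) and the pin's top at about (253.8,229.9). Next step is working out positions and yaws.

```bash
cat > m.py <<'E'
from h import *
T=np.load('pics/top0.npz');Q=pts('top',T['d']);S=np.load('pics/scene0.npz');P=pts('scene',S['d'])
def rect(A,lo,hi,box,n):
    m=(A[...,2]>lo)&(A[...,2]<hi); b=np.zeros_like(m); b[box[1]:box[3],box[0]:box[2]]=1; m&=b
    p=(A[m][:,:2]*1000).astype(np.float32); r=cv2.minAreaRect(p); print(n,m.sum(),np.round(p.mean(0),1),np.round(A[m][:,2].mean()*1000,1),np.round(np.array(cv2.boxPoints(r))).tolist()); return p
rect(Q,.134,.152,(318,200,345,222),'hub top'); rect(P,.138,.150,(168,138,200,165),'hub scene')
rect(Q,.2,.26,(370,160,440,230),'hopper top'); rect(P,.2,.26,(70,90,150,150),'hopper scene')
rect(Q,.04,.066,(222,206,280,250),'stand top');rect(P,.045,.054,(250,170,305,225),'stand scene')
rect(Q,.08,.1,(240,220,262,238),'pin top');rect(P,.075,.1,(262,165,285,190),'pin scene')
print('pin rays',ray('top',253.8,229.9,.092)*1000, ray('scene',250+541/6.2-396/6.2,170+20/6.2,.092)*1000)
print('hubhole rays',ray('top',330.3,211.8,.145)*1000, ray('scene',150+218/6.2,130+108/6.2,.145)*1000)
k=6.2;o=396/k
for n,z,c in(('loop bar corners s',.057,[(683-396,98),(650-396,150)]),('loop axle s',.057,[(560-396,70),(527-396,132)])):
    for a,b in c: print(n,ray('scene',250+a/k,170+b/k,z)*1000)
for n,c in(('loop bar corners t',[(487-396,402-297),(487-396,490-297)]),('axle t',[(597-396,402-297),(597-396,495-297)])):
    for a,b in c: print(n,ray('top',222+a/k,206+b/k,.057)*1000)
for n,c in(('stand corners t',[(474,372),(660,370),(662,525),(474,525)]),):
    for a,b in c: print(n,ray('top',222+(a-396)/k,206+(b-297)/k,.05)*1000)
E
python3 m.py
```

```text
hub top 241 [537.1 -98.1] 144.0 [[516.0, -73.0], [528.0, -133.0], [559.0, -127.0], [547.0, -67.0]]
hub scene 196 [540.8 -97.8] 143.5 [[517.0, -74.0], [527.0, -135.0], [560.0, -130.0], [551.0, -69.0]]
hopper top 1765 [ 570.  -260.5] 219.8 [[484.0, -251.0], [565.0, -337.0], [651.0, -256.0], [570.0, -171.0]]
hopper scene 1333 [ 562.5 -261.9] 225.0 [[503.0, -308.0], [621.0, -323.0], [636.0, -204.0], [518.0, -189.0]]
stand top 714 [490.2 127. ] 51.1 [[456.0, 169.0], [457.0, 84.0], [525.0, 84.0], [525.0, 169.0]]
stand scene 503 [498.3 124.9] 49.5 [[455.0, 81.0], [528.0, 80.0], [529.0, 167.0], [456.0, 167.0]]
pin top 30 [490.2 114.3] 91.6 [[483.0, 109.0], [497.0, 109.0], [497.0, 120.0], [483.0, 120.0]]
pin scene 61 [494.3 112.8] 85.3 [[483.0, 106.0], [500.0, 105.0], [501.0, 119.0], [484.0, 120.0]]
pin rays [489.06978729 112.14155374  92.        ] [489.41235712 113.44409607  92.        ]
hubhole rays [534.9390895  -90.47829053 145.        ] [534.99956221 -87.91322086 145.        ]
loop bar corners s [470.44401885 166.34857744  57.        ]
loop bar corners s [508.85792853 163.4443191   57.        ]
loop axle s [468.03230245 116.23183082  57.        ]
loop axle s [513.47555203 116.71896842  57.        ]
loop bar corners t [510.07370179 160.96147717  57.        ]
loop bar corners t [470.12156981 160.68865891  57.        ]
axle t [510.15341462 110.79506926  57.        ]
axle t [467.95285819 110.70491326  57.        ]
stand corners t [524.21837877 167.35355719  50.        ]
stand corners t [525.26509088  81.98004197  50.        ]
stand corners t [454.56596141  81.107348    50.        ]
stand corners t [454.40042373 166.83806585  50.        ]
```

```bash
cat > go.py <<'E'
import sys
from h import *
from scipy.spatial.transform import Rotation as Ro
def now():
    s=sense(); q=s['eef_rot']; return s, Ro.from_quat([q[1],q[2],q[3],q[0]])
def delta(x,y,z,jaw):  # mm, jaw yaw in deg of tool y axis, tool down
    s,R=now(); a=np.radians(jaw); X=np.array([0,0,-1.]);Y=np.array([np.cos(a),np.sin(a),0])
    t=Ro.from_matrix(np.stack([X,Y,np.cross(X,Y)],1))
    sh=R.inv().apply(np.array([x,y,z])-s['tcp_pos']*1000); rv=(R.inv()*t).as_rotvec(degrees=True)
    yaw=np.degrees(np.arctan2(R.as_matrix()[1,1],R.as_matrix()[0,1]))
    print('shift',np.round(sh,1),'turn',np.round(rv,1),'| t',round(s['time_s'],2),'tcp',np.round(s['tcp_pos']*1000,1),'jawyaw',round(yaw,1),'F',np.round(s['force'],1),'M',np.round(s['moment'],2),'w',round(s['gripper_width']*1000,1),'j',np.round(s['joint_pos'],2))
if __name__=='__main__': delta(*map(float,sys.argv[1:]))
E
python3 go.py 489.3 112.8 160 0;python3 go.py 489.3 112.8 160 180
```

```text
shift [  71.1 -304.2  386.5] turn [63.3  0.   0.1] | t 0.1 tcp [280.6 558.2 230.8] jawyaw 63.3 F [0.4 0.4 0.2] M [ 0.   -0.03 -0.01] w 85.1 j [ 1.    0.49  1.56 -0.    1.09 -0.11]
shift [  71.1 -304.2  386.5] turn [-1.167e+02 -1.000e-01  0.000e+00] | t 0.1 tcp [280.6 558.2 230.8] jawyaw 63.3 F [0.4 0.4 0.2] M [ 0.   -0.03 -0.01] w 85.1 j [ 1.    0.49  1.56 -0.    1.09 -0.11]
```

Call:
{"name": "arm_command", "arguments": {"plan": [[[0,-30,38],[6.4,0,0],1],[[0,-62,78],[13,0,0],1],[[0,-95,120],[20,0,0],1],[[0,-128,162],[26.5,0,0],1],[[0,-160,204],[33,0,0],1]]}}

```text
time_s: 0.72
tcp_pos: [0.3915, 0.3222, 0.2312]
eef_rot: [0.613, 0.353, 0.613, -0.353]
force: [0.6, 0.7, 0.4]
gripper_width: 0.0857
```

```bash
python3 go.py 489.3 112.8 140 0
```

```text
shift [ 91.2 -20.4 230.3] turn [30.1  0.   0. ] | t 0.72 tcp [391.5 322.2 231.2] jawyaw 30.1 F [0.6 0.7 0.4] M [ 0.04 -0.   -0.04] w 85.7 j [ 0.56  0.32  1.84 -0.    0.97  0.03]
```

Call:
{"name": "arm_command", "arguments": {"plan": [[[0,-4,50],[7,0,0],1],[[10,-9,105],[14,0,0],1],[[40,-14,160],[21,0,0],1],[[70,-18,210],[27,0,0],1],[[91,-20.4,230.3],[30.1,0,0],1]]}}

```text
time_s: 1.35
tcp_pos: [0.4903, 0.1124, 0.1389]
eef_rot: [-0.499, -0.5, -0.5, 0.501]
force: [1.1, 1.2, -0.4]
gripper_width: 0.0855
```

Run:
```python
from h import *
import go
for n in('scene','top'): snap(n,n+'1')
go.delta(489.3,112.8,63,0)
S=cv2.imread('pics/scene1.png');T=cv2.imread('pics/top1.png')
f=lambda a,u,v,w,h,k:cv2.resize(a[v:v+h,u:u+w],None,fx=k,fy=k,interpolation=cv2.INTER_CUBIC)
cv2.imwrite('pics/z1.png',np.hstack([f(S,232,130,80,96,5),f(T,215,185,80,96,5)]))
print(proj('scene',sense()['tcp_pos']),proj('top',sense()['tcp_pos']))
```

```text
shift [75.3  0.1  0.1] turn [0.  0.  0.2] | t 1.45 tcp [489.5 112.9 138.3] jawyaw 0.0 F [ 0.5  0.4 -0.1] M [ 0.01 -0.02  0.02] w 85.4 j [ 0.1   0.45  1.95 -0.    0.74  0.1 ]
(np.float64(273.9920915299881), np.float64(155.9991044224258)) (np.float64(253.32730664448744), np.float64(229.00913011446647))
```

View pics/z1.png

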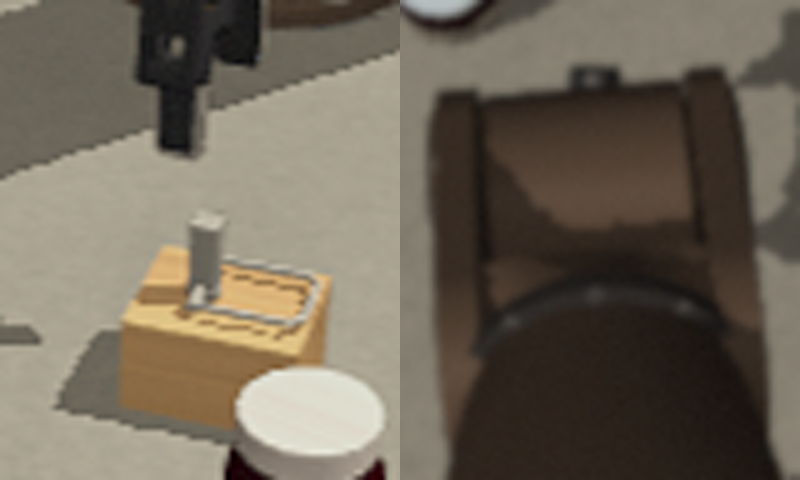

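The scene crop shows the near finger straight above the pin at (178,150), and the loop still pointing to +y. Descending to grip.

Call:
{"name": "arm_command", "arguments": {"plan": [[[40,0,0],[0,0,0],1],[[75,0,0],[0,0,0],1],[[75,0,0],[0,0,0],1],[[75,0,0],[0,0,0],-1],[[75,0,0],[0,0,0],-1]], "grip_force": 60}}

```text
time_s: 2.08
tcp_pos: [0.4903, 0.1151, 0.0668]
eef_rot: [0.502, 0.5, 0.501, -0.498]
force: [0.9, 0.0, 0.0]
gripper_width: 0.0514
```

Call:
{"name": "arm_command", "arguments": {"plan": [[[0,0,0],[0,0,0],-1],[[0,0,0],[0,0,0],-1],[[0,0,0],[0,0,0],-1],[[0,0,0],[0,0,0],-1],[[0,0,0],[0,0,0],-1]]}}

```text
time_s: 2.7
tcp_pos: [0.4899, 0.1148, 0.066]
eef_rot: [0.501, 0.499, 0.501, -0.499]
force: [-2.1, 0.7, 7.9]
gripper_width: 0.0125
```

```bash
python3 go.py 489.3 112.8 140 0
```

```text
shift [-74.   -0.5   2. ] turn [ 0.2 -0.  -0. ] | t 2.7 tcp [489.9 114.8  66. ] jawyaw 0.2 F [-2.1  0.7  7.9] M [ 0.05  0.32 -0.01] w 12.5 j [0.1  0.57 2.01 0.   0.56 0.09]
```

Call:
{"name": "arm_command", "arguments": {"plan": [[[-20,0,0],[0,0,0],-1],[[-50,0,0],[0,0,0],-1],[[-100,0,0],[0,0,0],-1],[[-150,0,0],[0,0,0],-1],[[-170,0,0],[0,0,0],-1]]}}

```text
time_s: 3.32
tcp_pos: [0.4901, 0.1148, 0.2382]
eef_rot: [0.502, 0.5, 0.5, -0.498]
force: [0.3, -0.2, -1.0]
gripper_width: 0.0131
```

```bash
python3 go.py 535 -89 236 10.7
```

```text
shift [  2.2  44.1 204. ] turn [-10.5  -0.   -0.2] | t 3.33 tcp [490.1 114.8 238.2] jawyaw 0.2 F [ 0.3 -0.2 -1. ] M [-0.    0.01 -0.02] w 13.1 j [0.1  0.31 1.84 0.   0.98 0.09]
```

Call:
{"name": "arm_command", "arguments": {"plan": [[[0,9,45],[-2,0,0],-1],[[0,20,92],[-5,0,0],-1],[[0,31,142],[-7.5,0,0],-1],[[0,40,185],[-9.5,0,0],-1],[[2,44,204],[-10.5,0,0],-1]]}}

```text
time_s: 3.95
tcp_pos: [0.5346, -0.0913, 0.2332]
eef_rot: [0.544, 0.451, 0.544, -0.451]
force: [0.2, 0.4, -1.1]
gripper_width: 0.013
```

Call:
{"name": "arm_command", "arguments": {"plan": [[[5,0,0],[0,0,0],-1],[[10,0,0],[0,0,0],-1],[[15,0,0],[0,0,0],-1],[[18,0,0],[0,0,0],-1],[[20,0,0],[0,0,0],-1]]}}

```text
time_s: 4.58
tcp_pos: [0.5345, -0.0887, 0.2131]
eef_rot: [0.545, 0.451, 0.545, -0.451]
force: [-0.2, 0.1, -1.1]
gripper_width: 0.0128
```

Run:
```python
from h import *
import go
for n in('scene','top'): snap(n,n+'2')
go.delta(535,-89,210,10.7)
S=cv2.imread('pics/scene2.png');T=cv2.imread('pics/top2.png')
f=lambda a,u,v,w,h,k:cv2.resize(a[v:v+h,u:u+w],None,fx=k,fy=k,interpolation=cv2.INTER_CUBIC)
cv2.imwrite('pics/z2.png',np.hstack([f(S,145,95,66,80,6),f(T,292,170,66,80,6)]))
```

```text
shift [3.1 0.5 0.2] turn [ 0. -0.  0.] | t 4.67 tcp [534.4 -88.9 213.1] jawyaw 10.7 F [-0.6  0.1 -1.3] M [-0.02  0.04  0.02] w 12.8 j [-0.29  0.39  1.79  0.    0.96 -0.47]
```

View pics/z2.png

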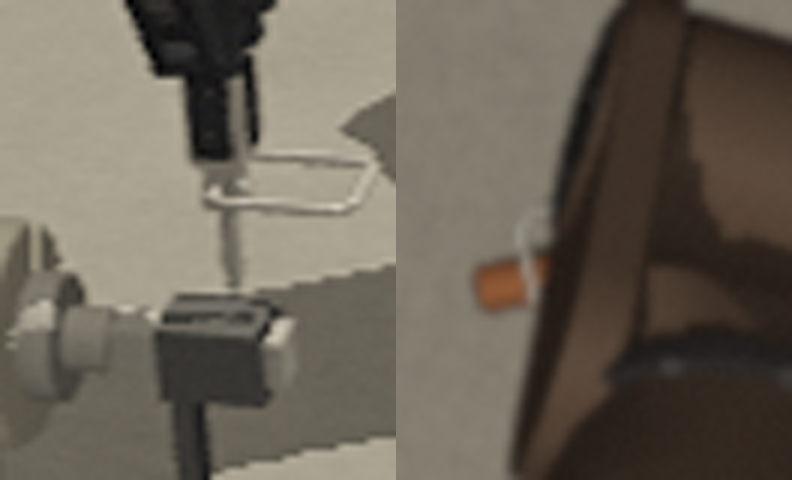

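Run:
```python
from h import *
for z in(152,156,160):print(z,ray('scene',145+234/6,95+288/6,z/1e3)*1000)
for z in(193,197):print(z,ray('scene',145+226/6,95+207/6,z/1e3)*1000)
for p in((.5345,-.0895,.156),(.5345,-.0895,.197),(.5345,-.0895,.145)):
    u,v=proj('scene',p);print(p,(u-145)*6,(v-95)*6)
# loop: bar corners in crop
for a,b in((378,162),(352,208),(255,156),(210,200)):print(ray('scene',145+a/6,95+b/6,.204)*1000)
```

```text
152 [528.16948061 -93.72882865 152.        ]
156 [534.80134292 -90.06129801 156.        ]
160 [541.43320524 -86.39376737 160.        ]
193 [539.83577257 -87.73407137 193.        ]
197 [546.98948127 -83.77371675 197.        ]
(0.5345, -0.0895, 0.156) 235.68057783314816 287.8967341038091
(0.5345, -0.0895, 0.197) 227.41914488743498 190.60414644483552
(0.5345, -0.0895, 0.145) 237.8318570099692 313.23174792830287
[505.2862068  -40.83139064 204.        ]
[544.02132959 -33.84664334 204.        ]
[517.01618284 -86.19305396 204.        ]
[556.44564202 -84.87035943 204.        ]
```

Pin tip in the scene crop is at (234,288), where my model predicts it (236,288), so the pin is upright and over the hole. I'll lower it into the hub's top wall.

Call:
{"name": "arm_command", "arguments": {"plan": [[[5,0.3,0],[0,0,0],-1],[[9,0.3,-0.5],[0,0,0],-1],[[11,0.3,-0.5],[0,0,0],-1],[[13,0.3,-0.5],[0,0,0],-1],[[13.5,0.3,-0.5],[0,0,0],-1]]}}

```text
time_s: 5.3
tcp_pos: [0.5347, -0.0885, 0.1997]
eef_rot: [0.544, 0.451, 0.545, -0.451]
force: [0.5, 0.5, -1.5]
gripper_width: 0.0128
```

Call:
{"name": "arm_command", "arguments": {"plan": [[[0.5,0,0],[0,0,0],-1],[[1,0,0],[0,0,0],-1],[[1.5,0,0],[0,0,0],-1],[[2,0,0],[0,0,0],-1],[[2,0,0],[0,0,0],-1]]}}

```text
time_s: 5.92
tcp_pos: [0.5347, -0.0885, 0.1977]
eef_rot: [0.544, 0.451, 0.545, -0.451]
force: [-0.1, 0.1, -1.8]
gripper_width: 0.0125
```

```bash
python3 go.py 535 -89 196.6 10.7
```

```text
shift [1.1 0.2 0.5] turn [ 0. -0. -0.] | t 5.92 tcp [534.7 -88.5 197.7] jawyaw 10.7 F [-0.1  0.1 -1.8] M [-0. -0. -0.] w 12.5 j [-0.29  0.41  1.8   0.    0.93 -0.47]
```

Call:
{"name": "arm_command", "arguments": {"plan": [[[0.3,0,0],[0,0,0],-1],[[0.6,0,0],[0,0,0],-1],[[0.9,0,0],[0,0,0],-1],[[1.2,0,0],[0,0,0],-1],[[1.2,0,0],[0,0,0],-1]]}}

```text
time_s: 6.55
tcp_pos: [0.5347, -0.0886, 0.1968]
eef_rot: [0.545, 0.451, 0.544, -0.451]
force: [0.1, -1.0, 1.4]
gripper_width: 0.0131
```

Call:
{"name": "arm_command", "arguments": {"plan": [[[0.2,0,0],[0,0,0],-1],[[0.4,0,0],[0,0,0],-1],[[0.6,0,0],[0,0,0],-1],[[0.6,0,0],[0,0,0],-1],[[0.6,0,0],[0,0,0],-1]]}}

```text
time_s: 7.18
tcp_pos: [0.5348, -0.0886, 0.1964]
eef_rot: [0.545, 0.451, 0.544, -0.451]
force: [-0.9, 0.2, 6.1]
gripper_width: 0.0128
```

Contact with the shaft is at TCP z about 196.7, where it should be (tip about 139.6). Easing off and sliding inwards lightly (tool +z).

Call:
{"name": "arm_command", "arguments": {"plan": [[[-0.2,0,0],[0,0,0],-1],[[-0.2,0,1],[0,0,0],-1],[[-0.2,0,2],[0,0,0],-1],[[-0.2,0,3],[0,0,0],-1],[[-0.2,0,3.5],[0,0,0],-1]]}}

```text
time_s: 7.8
tcp_pos: [0.5353, -0.0912, 0.1964]
eef_rot: [0.544, 0.452, 0.545, -0.451]
force: [-1.0, 6.3, 5.9]
gripper_width: 0.0131
```

Call:
{"name": "arm_command", "arguments": {"plan": [[[0,0,0.5],[0,0,0],-1],[[0,0,1],[0,0,0],-1],[[0,0,1.5],[0,0,0],-1],[[0,0,2],[0,0,0],-1],[[0,0,2],[0,0,0],-1]]}}

```text
time_s: 8.43
tcp_pos: [0.5357, -0.094, 0.196]
eef_rot: [0.544, 0.451, 0.545, -0.451]
force: [0.4, 2.0, 1.4]
gripper_width: 0.0129
```

Call:
{"name": "arm_command", "arguments": {"plan": [[[0,0,0.5],[0,0,0],-1],[[0,0,1],[0,0,0],-1],[[0,0,1.5],[0,0,0],-1],[[0,0,2],[0,0,0],-1],[[0,0,2],[0,0,0],-1]]}}

```text
time_s: 9.05
tcp_pos: [0.536, -0.096, 0.1961]
eef_rot: [0.544, 0.451, 0.545, -0.451]
force: [-0.3, 2.2, -1.3]
gripper_width: 0.0126
```

Call:
{"name": "arm_command", "arguments": {"plan": [[[0,0,0],[0,0,0],-1],[[0.3,0,0],[0,0,0],-1],[[0.6,0,0],[0,0,0],-1],[[0.8,0,0],[0,0,0],-1],[[0.8,0,0],[0,0,0],-1]]}}

```text
time_s: 9.68
tcp_pos: [0.5361, -0.0959, 0.1954]
eef_rot: [0.544, 0.451, 0.545, -0.451]
force: [-0.2, 2.0, 1.1]
gripper_width: 0.0128
```

Call:
{"name": "arm_command", "arguments": {"plan": [[[0.3,0,0],[0,0,0],-1],[[0.6,0,0],[0,0,0],-1],[[0.6,0,0],[0,0,0],-1],[[0.6,0,0],[0,0,0],-1],[[0.6,0,0],[0,0,0],-1]]}}

```text
time_s: 10.3
tcp_pos: [0.5361, -0.0959, 0.1948]
eef_rot: [0.544, 0.451, 0.544, -0.451]
force: [0.4, 1.7, -0.1]
gripper_width: 0.0125
```

Call:
{"name": "arm_command", "arguments": {"plan": [[[0.5,0,0],[0,0,0],-1],[[1,0,0],[0,0,0],-1],[[1.5,0,0],[0,0,0],-1],[[2,0,0],[0,0,0],-1],[[2,0,0],[0,0,0],-1]]}}

```text
time_s: 10.92
tcp_pos: [0.536, -0.0959, 0.1927]
eef_rot: [0.544, 0.451, 0.545, -0.451]
force: [0.5, 2.2, -1.2]
gripper_width: 0.0128
```

Call:
{"name": "arm_command", "arguments": {"plan": [[[0.5,0,0],[0,0,0],-1],[[1,0,0],[0,0,0],-1],[[1.5,0,0],[0,0,0],-1],[[2,0,0],[0,0,0],-1],[[2,0,0],[0,0,0],-1]]}}

```text
time_s: 11.55
tcp_pos: [0.5361, -0.0959, 0.1907]
eef_rot: [0.544, 0.451, 0.544, -0.451]
force: [0.8, 2.2, -1.2]
gripper_width: 0.0131
```

```bash
python3 go.py 535 -89 196.6 10.7
```

```text
shift [-5.9  0.2 -7. ] turn [ 0. -0. -0.] | t 11.55 tcp [536.1 -95.9 190.7] jawyaw 10.7 F [ 0.8  2.2 -1.2] M [ 0.47 -0.1  -0.01] w 13.1 j [-0.3   0.42  1.8   0.    0.91 -0.49]
```

Call:
{"name": "arm_command", "arguments": {"plan": [[[0.5,0,0],[0,0,0],-1],[[1,0,0],[0,0,0],-1],[[1.5,0,0],[0,0,0],-1],[[2,0,0],[0,0,0],-1],[[2,0,0],[0,0,0],-1]]}}

```text
time_s: 12.18
tcp_pos: [0.5361, -0.0959, 0.1887]
eef_rot: [0.544, 0.451, 0.544, -0.451]
force: [0.3, 1.9, -0.6]
gripper_width: 0.0133
```

Call:
{"name": "arm_command", "arguments": {"plan": [[[0.5,0,0],[0,0,0],-1],[[1,0,0],[0,0,0],-1],[[1.5,0,0],[0,0,0],-1],[[2,0,0],[0,0,0],-1],[[2,0,0],[0,0,0],-1]]}}

```text
time_s: 12.8
tcp_pos: [0.5361, -0.0959, 0.1867]
eef_rot: [0.544, 0.451, 0.545, -0.451]
force: [0.4, 2.7, -0.7]
gripper_width: 0.0129
```

Call:
{"name": "arm_command", "arguments": {"plan": [[[1,0,0],[0,0,0],-1],[[2,0,0],[0,0,0],-1],[[3,0,0],[0,0,0],-1],[[4,0,0],[0,0,0],-1],[[5,0,0],[0,0,0],-1]]}}

```text
time_s: 13.42
tcp_pos: [0.5361, -0.0959, 0.1817]
eef_rot: [0.544, 0.451, 0.545, -0.451]
force: [0.8, 1.5, -0.7]
gripper_width: 0.0129
```

Call:
{"name": "arm_command", "arguments": {"plan": [[[1,0,0],[0,0,0],-1],[[2,0,0],[0,0,0],-1],[[3,0,0],[0,0,0],-1],[[4,0,0],[0,0,0],-1],[[4,0,0],[0,0,0],-1]]}}

```text
time_s: 14.05
tcp_pos: [0.5361, -0.0959, 0.1777]
eef_rot: [0.544, 0.451, 0.545, -0.451]
force: [0.7, 1.5, -1.0]
gripper_width: 0.0129
```

Call:
{"name": "arm_command", "arguments": {"plan": [[[1,0,0],[0,0,0],-1],[[2,0,0],[0,0,0],-1],[[3,0,0],[0,0,0],-1],[[4,0,0],[0,0,0],-1],[[5,0,0],[0,0,0],-1]]}}

```text
time_s: 14.68
tcp_pos: [0.5361, -0.0959, 0.1727]
eef_rot: [0.545, 0.451, 0.544, -0.451]
force: [-0.2, 1.9, 0.1]
gripper_width: 0.0126
```

Call:
{"name": "arm_command", "arguments": {"plan": [[[1,0,0],[0,0,0],-1],[[2,0,0],[0,0,0],-1],[[3,0,0],[0,0,0],-1],[[4,0,0],[0,0,0],-1],[[5,0,0],[0,0,0],-1]]}}

```text
time_s: 15.3
tcp_pos: [0.5361, -0.0959, 0.1677]
eef_rot: [0.544, 0.451, 0.544, -0.451]
force: [0.1, 2.9, 0.4]
gripper_width: 0.0127
```

Call:
{"name": "arm_command", "arguments": {"plan": [[[1,0,0],[0,0,0],-1],[[2,0,0],[0,0,0],-1],[[3,0,0],[0,0,0],-1],[[4,0,0],[0,0,0],-1],[[5,0,0],[0,0,0],-1]]}}

```text
time_s: 15.92
tcp_pos: [0.5361, -0.0959, 0.1627]
eef_rot: [0.544, 0.451, 0.544, -0.451]
force: [0.9, 1.1, 0.3]
gripper_width: 0.0128
```

Call:
{"name": "arm_command", "arguments": {"plan": [[[0.4,0,0],[0,0,0],-1],[[0.8,0,0],[0,0,0],-1],[[1.2,0,0],[0,0,0],-1],[[1.6,0,0],[0,0,0],-1],[[1.6,0,0],[0,0,0],-1]]}}

```text
time_s: 16.55
tcp_pos: [0.5361, -0.096, 0.1615]
eef_rot: [0.545, 0.451, 0.544, -0.451]
force: [-0.9, 1.8, 4.6]
gripper_width: 0.0127
```

Home: contact at TCP z 161.5, against 161.2 expected. One light nudge, then release and look.

Call:
{"name": "arm_command", "arguments": {"plan": [[[0.5,0,0],[0,0,0],-1],[[0.5,0,0],[0,0,0],-1],[[0,0,0],[0,0,0],0],[[0,0,0],[0,0,0],0],[[0,0,0],[0,0,0],0]]}}

```text
time_s: 17.18
tcp_pos: [0.5361, -0.096, 0.161]
eef_rot: [0.544, 0.451, 0.545, -0.451]
force: [0.0, -0.7, 0.2]
gripper_width: 0.0423
```

Call:
{"name": "arm_command", "arguments": {"plan": [[[0,0,0],[0,0,0],0],[[-20,0,0],[0,0,0],0],[[-45,0,0],[0,0,0],0],[[-70,0,0],[0,0,0],-1],[[-70,0,-50],[0,0,0],-1]]}}

```text
time_s: 17.8
tcp_pos: [0.5279, -0.0481, 0.2327]
eef_rot: [0.545, 0.453, 0.543, -0.452]
force: [0.7, 0.1, -0.9]
gripper_width: 0.0068
```

Run:
```python
from h import *
import go
for n in('scene','top'): snap(n,n+'3')
go.delta(536.1-.186*47,-96+.983*47,200,10.7)
S=cv2.imread('pics/scene3.png');T=cv2.imread('pics/top3.png')
f=lambda a,u,v,w,h,k:cv2.resize(a[v:v+h,u:u+w],None,fx=k,fy=k,interpolation=cv2.INTER_CUBIC)
cv2.imwrite('pics/z3.png',np.hstack([f(S,145,100,66,80,6),f(T,292,170,66,80,6)]))
```

```text
shift [31.6  0.4  5.9] turn [ 0.1 -0.  -0. ] | t 17.9 tcp [525.9 -44.1 231.6] jawyaw 10.8 F [-0.4 -0.2  0.4] M [-0.02  0.03  0.03] w -0.0 j [-0.21  0.35  1.8   0.    0.99 -0.4 ]
```

View pics/z3.png

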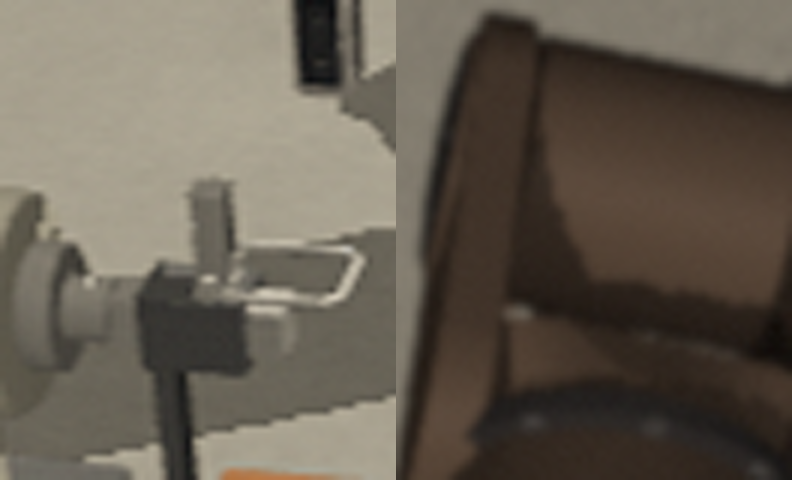

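The pin stands seated on the hub (crop (215,240)). The loop is still open towards the free end, its bar between (362,258) and (335,300), and the shaft end shows beyond the hub. Measuring the bar.

Run:
```python
from h import *
import go
for a,b in((363,256),(335,301),(352,278),(215,184)):
    print(np.round(ray('scene',145+a/6,100+b/6,.152 if b>190 else .187)*1000,1))
d=np.load('pics/scene3.npz')['d'];P=pts('scene',d)
for v in range(128,152,2): print(v,' '.join('%4d'%(1000*P[v,u,2]) for u in range(174,208,2)))
```

```text
[509.1 -48.  152. ]
[545.5 -43.  152. ]
[526.8 -44.5 152. ]
[535.9 -94.9 187. ]
128    0   -1    1    0    0   -1    0    0   -2    0    0    2   -1   -1    0    0    0
130   -1    1  187  188  187    0    0    0    0   -2    0   -1    1    0    0    0    0
132   -2  186  186  186  184   -1   -1    1   -1    0    0    1    0    2   -1    0   -1
134    0  180  181  182  180    0    0    1   -3   -1    1    0   -1    1    0    1    0
136    0  175  177  177  175   -2   -3    1    0    0    0    2    0   -3    0   -1   -1
138    0  171  170  172  172   -1    0    0    0   -1    0   -1    0    0    0    0    0
140    0    0  168  166  165  153  152  154  153  154  154    1   -1   -1    0    0   -1
142    0    1  160  161  160   -1    0    0    0    0   -1    0  149  152  152  153    0
144  143  146  155  156  157  145   -2    1   -2   -2    0    0    0    0    1  153    0
146  145  146  154  152  151  150  145    0    0    0    0    0    0    0  154    1    1
148  145  145  154  155  154  144  144  139  141  140    0    0   -2    0  154   -2    0
150  144  143  150  144  145  145  150  153  152  152  151  155  152  150    0   -2    0
```

Call:
{"name": "arm_command", "arguments": {"plan": [[[15,0.2,3],[0,0,0],-1],[[30,0.4,5.9],[0,0,0],-1],[[45,0.4,5.9],[0,0,0],-1],[[60,0.4,5.9],[0,0,0],-1],[[70,0.4,5.9],[0,0,0],-1]]}}

```text
time_s: 18.52
tcp_pos: [0.5281, -0.0526, 0.1599]
eef_rot: [0.544, 0.451, 0.545, -0.451]
force: [0.4, -0.4, 0.3]
gripper_width: 0.0
```

```bash
python3 go.py 527.4 -49.8 154 10.7
```

```text
shift [ 5.9 -0.1 -2.9] turn [-0.  -0.   0.1] | t 18.52 tcp [528.1 -52.6 159.9] jawyaw 10.7 F [ 0.4 -0.4  0.3] M [ 0.01 -0.02  0.04] w 0.0 j [-0.22  0.45  1.87  0.    0.83 -0.41]
```

Call:
{"name": "arm_command", "arguments": {"plan": [[[0,0,-3],[0,0,0],-1],[[5,0,-3],[0,0,0],-1],[[10,0,-3],[0,0,0],-1],[[15,0,-3],[0,0,0],-1],[[20,0,-3],[0,0,0],-1]]}}

```text
time_s: 19.15
tcp_pos: [0.5279, -0.0496, 0.1411]
eef_rot: [0.545, 0.451, 0.544, -0.451]
force: [0.9, 0.5, 2.4]
gripper_width: 0.0003
```

```bash
python3 go.py 527.4 -49.8 122 10.7
```

```text
shift [19.1 -0.5  0.1] turn [ 0.  0. -0.] | t 19.15 tcp [527.9 -49.6 141.1] jawyaw 10.7 F [0.9 0.5 2.4] M [-0.03 -0.02  0.08] w 0.3 j [-0.22  0.47  1.89  0.    0.78 -0.41]
```

The loop is being pushed (2.4 N). Carrying on down past the snap point to about z = 120.

Call:
{"name": "arm_command", "arguments": {"plan": [[[5,0,0],[0,0,0],-1],[[10,0,0],[0,0,0],-1],[[15,0,0],[0,0,0],-1],[[19,0,0],[0,0,0],-1],[[21,0,0],[0,0,0],-1]]}}

```text
time_s: 19.77
tcp_pos: [0.5274, -0.0494, 0.1197]
eef_rot: [0.544, 0.451, 0.545, -0.451]
force: [-0.7, -0.4, -0.4]
gripper_width: 0.0003
```

Call:
{"name": "arm_command", "arguments": {"plan": [[[-10,0,-2],[0,0,0],-1],[[-30,0,-4],[0,0,0],-1],[[-60,0,-4],[0,0,0],-1],[[-90,0,-4],[0,0,0],-1],[[-110,0,-60],[0,0,0],-1]]}}

```text
time_s: 20.4
tcp_pos: [0.5174, 0.0082, 0.2323]
eef_rot: [0.544, 0.453, 0.543, -0.452]
force: [0.5, 0.5, 0.4]
gripper_width: 0.0003
```

Run:
```python
from h import *
import go
for n in('scene','top'): snap(n,n+'4')
go.delta(527,-50,220,10.7)
S=cv2.imread('pics/scene4.png')
f=lambda a,u,v,w,h,k:cv2.resize(a[v:v+h,u:u+w],None,fx=k,fy=k,interpolation=cv2.INTER_CUBIC)
cv2.imwrite('pics/z4.png',np.hstack([f(S,145,100,60,80,6),cv2.resize(S[60:384,60:],None,fx=.95,fy=1.48)]))
```

```text
shift [13.1 -1.2 63.4] turn [ 0.1  0.  -0.2] | t 20.5 tcp [516.2  12.5 233.1] jawyaw 10.8 F [ 0.1  0.7 -0.3] M [-0.03 -0.01  0.02] w 0.2 j [-0.1   0.33  1.82  0.    0.98 -0.29]
```

View pics/z4.png

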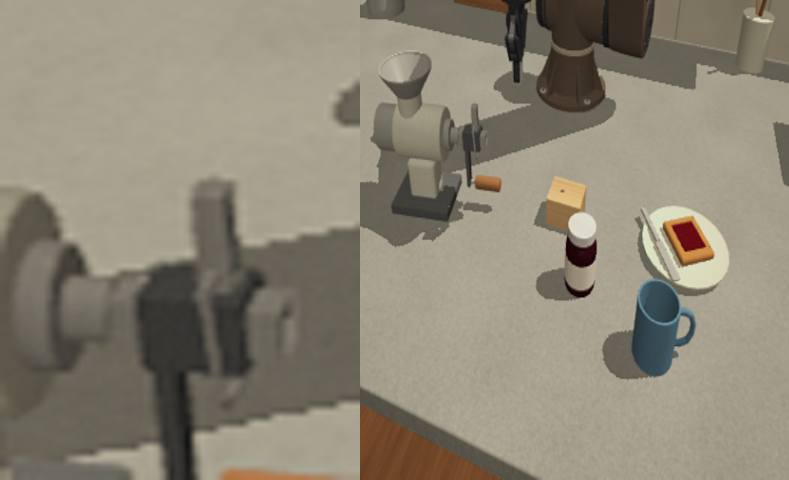

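The loop now hangs down beside the hub (wire from (205,285) to (235,392)), and the jar, plate and mug look unmoved. I'll check both by numbers.

Run:
```python
from h import *
a=np.radians(100.7);X=np.array([np.cos(a),np.sin(a),0]);Y=np.array([-np.sin(a),np.cos(a),0]);Z=np.array([0,0,1.])
p=np.array([536,-95.5,152.])
for th in(1.5,1.3,1.1,0.8):
    for s in(-21,21,0):
        q=p+52*np.cos(th)*X-52*np.sin(th)*Z+s*Y; u,v=proj('scene',q/1000); print(th,s,round((u-145)*6),round((v-100)*6))
A=np.load('pics/scene0.npz');B=np.load('pics/scene4.npz')
d=np.abs(A['im'].astype(int)-B['im']).max(2)
for n,(u,v,w,h) in dict(jar=(274,204,38,58),plate=(355,200,95,55),mug=(345,250,70,62)).items():
    print(n,(d[v:v+h,u:u+w]>40).sum(), (np.abs(A['d']-B['d'])[v:v+h,u:u+w]>.01).sum())
P=pts('scene',B['d'])
for v in range(150,170,2): print(v,' '.join('%4d'%(1000*P[v,u,2]) for u in range(174,192,1)))
```

```text
1.5 -21 225 411
1.5 21 254 357
1.5 0 240 383
1.3 -21 250 409
1.3 21 279 355
1.3 0 265 382
1.1 -21 274 403
1.1 21 302 349
1.1 0 288 376
0.8 -21 304 386
0.8 21 331 332
0.8 0 318 359
jar 46 15
plate 300 41
mug 0 28
150  143  143  145  144  149  148  144  145  144  145  144  144  140  140  140  139  139  140
152  139  138  138  139  144  143  141  141  142  141  140  138  138  138  140  139  140  139
154  135  134  133  136  137  140  135  136  135  135  134  134  133  134  132  134  134  134
156  128  128  130  130  128  133  133  129  130  129  131  131  129  127  127  127  128  129
158  123  124  124  124  124  126  128  126  124  126  125  123  123  125  124  123  124  123
160  118  116  119  118  118  122  124  118  117  119  120  119  117    1    0    0    0    0
162  104  103    0   -1   -1    0  117  116  113  113  115  116   -3   -1    0    0    0    1
164  102   97    0   -2   -1   -1  113  114   -1  102  100    0    0    0    0    0    0   -1
166   95   92    0    0    0   -1  106  107  105  101    1    1    0   -2    0    0    1   -1
168   92   86   82    0    1    0   -2    0   -1    1    1    0    0   -1    0   -2    0   -1
```

```bash
python3 -c "
from h import *
print(finish_job(), sense()['time_s'])"
```

```text
the job is handed in; nothing more can be done
the job is handed in; nothing more can be done
```

The hitch pin is fully home through the crank hub and shaft, with its loop shut over the shaft's end. I handed the job in at about 20.5 s on the robot's clock, with the gripper well clear of everything.

- **Finding the hole:** I lowered the pin through the hub's top wall and eased the crank inwards about 7 mm. It dropped into the shaft's cross hole without being forced; the highest readings were about 6 N down and 6 N sideways.
- **Pin home:** It seated at tool height 161.5 mm, against 161.2 mm expected. The pin's top then measured 187 mm, as it should when home.
- **Loop:** It started moving with about 2.4 N on the bar and snapped shut. In the last picture its bar sits at about 100 mm height, which matches the 1.5 rad position.
- **Jar, plate and mug:** The depth images before and after hardly differ for any of them. The plate area shows some colour change (300 pixels), which I put down to the arm's moved shadow.

No check failed. The top camera's view of the hub was blocked by the arm in every later picture, so the final pin and loop checks rest on the scene camera, its depth readings and the forces felt.

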